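Change over the filing jig

TASK

Change over the filing jig: swing its clamp lever up and right open, lift out the finished bars (the ones with a post) and set them down gently in the wooden tray. Then lay every plain bar blank from the cork mat in the jig, one to each bay, push it fully home, flush against both the centre rib and the end fence, and only then swing the lever fully shut over them. Leave the other tools where they lie; should a blank get knocked aside, put it right.

Things in the scene. Friction and masses are not known exactly. Their poses are not given: they have to be found in the camera images.
- jig: Filing jig fixed to the bench: steel base plate 12 mm thick with two stops and a clamp lever on it. Origin on the bench surface; x points from the plate's open front edge to the lever's hinge, y left, z up. The plate spans x -70 to +85, y -100 to +100 mm. Left and right of the centre rib is one bay each, open to the front and to the outer side.
- rib (a point): Middle of the top of the centre rib, a steel stop 10 mm thick, 14 mm high above the plate, running along the jig's x from -15 to +35 mm at y -5 to +5; this point is at x = 10, y = 0, z = 26 mm in the jig's frame.
- fence (a point): Middle of the top front edge of the end fence, a steel stop 14 mm high above the plate and 12 mm thick across the rib's far end, y -65 to +65 mm; its front face is at x = 35 mm. This point is at x = 35, y = 0, z = 26 mm in the jig's frame.
- clamp (a joint): Clamp lever angle, rad: 0 = shut (level over the rib, handle to the jig's front), grows as the handle is lifted up and over, 1.57 = upright, stops at 0 and 1.8. Stiff hinge (0.15 N m), stays where left. Arm 14 mm wide, 10 thick; two feet 55 mm from the hinge, 10 to 22 mm either side of the arm's middle, end 1 mm above the bars when shut.
- clamp_grip (a point): Point on the axis of the lever's handle, a round crossbar 10 mm thick and 80 mm long along the jig's y, 125 mm from the hinge axis. The point is 27 mm to the left (+y of the jig) of the lever's arm, a free place to pinch it; 48 mm above the bench and at jig x = -60 when shut. It moves with the lever.
- clamp_hinge (a point): Middle of the hinge axis, at x = 65, y = 0, z = 48 mm in the jig's frame; the axis runs along the jig's y. Hinge cheeks either side, 58 mm high.
- home_left (a point): Where the middle of the underside of a bar lies when it is home in the left bay (long side flat against the rib, end against the fence): x = 5, y = +15, z = 12 mm in the jig's frame. Same axes as the jig.
- home_right (a point): The same for the right bay: y = -15 mm.
- tray: Wooden tray, fixed, 130 (x) x 140 (y) x 28 high, walls and floor 5 thick, open at the top; it stands to the left or the right of the jig. Origin under its centre, z up.
- blank_1: Plain brass bar blank 60 (x) x 20 (y) x 12 (z), about 120 g, lying at the start on a 2 mm thin cork mat (170 x 130) on the side of the jig away from the tray. Origin at the middle of its underside, x along its length. It may be absent (None).
- blank_2: Plain brass bar blank 60 (x) x 20 (y) x 12 (z), about 120 g, lying at the start on a 2 mm thin cork mat (170 x 130) on the side of the jig away from the tray. Origin at the middle of its underside, x along its length. It may be absent (None).
- finished_1: Finished brass bar 60 (x) x 20 (y) x 12 (z), about 140 g, with a square post 12 x 12 standing on it, 22 tall (top 34 above the underside), centred 18 mm from the middle towards its -x end. At the start it lies home in one bay of the jig, under the lever, x along the jig's x, post towards the front. Origin at the middle of its underside. It may be absent (None).
- finished_2: Finished brass bar 60 (x) x 20 (y) x 12 (z), about 140 g, with a square post 12 x 12 standing on it, 22 tall (top 34 above the underside), centred 18 mm from the middle towards its -x end. At the start it lies home in one bay of the jig, under the lever, x along the jig's x, post towards the front. Origin at the middle of its underside. It may be absent (None).
- file_a: Bystander, not to be disturbed: flat needle file with wooden handle, 135 x 12 x 9, lying between the jig and the things to its left (mm). Origin at its underside.
- file_b: Bystander, not to be disturbed: a second such file, on the jig's right (mm). Origin at its underside.
- tweezers: Bystander, not to be disturbed: tweezers, 130 long, on the robot's side of the bench (mm). Origin at its underside.
- pliers: Bystander, not to be disturbed: pliers with red handles, about 130 long, on the robot's side (mm). Origin at its underside.
Things that resemble listed ones, but are neither listed nor needed, are in the scene too. There is more than one size of the tray; the job needs the larger.

How it is judged:
By the outcome, as a careful person would: the job done as asked, in the order asked, and still so for the second after the job is handed in, with the robot touching nothing.
Of blank_1, blank_2 only 1 to 2 are there at a start; the rules pass over those that are not, and their reading is None.
Of finished_1, finished_2 only 1 to 2 are there at a start; the rules pass over those that are not, and their reading is None.
At some moment in a run one of blank_1, blank_2 may be knocked a few centimetres aside while the robot is not near it.
It also fails if it takes over 210 s, if anything falls off the work surface, if the arm or the gripper's body presses on something with over 40 N, if the wrist force passes 120 N, or if a joint passes its speed limit or range.

ROBOT

A 6-joint arm with a two-finger parallel gripper is mounted at the origin on the work surface. World frame = base frame: x ahead of the robot, y to its left, z up, the work surface at z = 0. Lengths are in mm, angles in rad, forces in N, time in s.
With the tool pointing down it reaches from about 275 to 825 mm from the base axis. Payload 5.2 kg.
Tool frame: the origin (TCP) lies at the very end of the fingers, on their centre line; the grasp point (between the pads) lies 19 mm behind it; z points along the fingers, y is the line along which they close (so a half turn about z gives the same grasp; the last joint's range is limited). The gripper opens to 93 mm and grips with 3 to 60 N. Pads are 15 mm wide; open, the fingers measure 128 mm over their backs; the gripper's body (75 mm by 188 mm) begins 65 mm behind the grasp point.
Start: joints at [-1.446, 0.259, 1.535, -0, 1.348, -0.203], TCP at [177.099, -520.712, 218.653] pointing down, gripper open.
Joint ranges: [-3.14, 3.14], [-0.91, 2.08], [0.19, 2.58], [-1.22, 4.36], [0.22, 2.71], [-3.12, 3.12]. Speed limits (rad/s): [2.57, 2.57, 3.14, 3.14, 3.14, 3.14].

INTERFACE

Orientations are given as [roll, pitch, yaw] about the fixed x, y, z axes, in that order (R = Rz(yaw) Ry(pitch) Rx(roll)).
In Python, from bench import robot gives the robot as it stands. The module is installed in compiled form; this text tells all that it offers. Calls block until the motion is done:
- robot.move_ptp(position, orientation): joint-space move of the TCP to a pose.
- robot.move_linear(position, ori=None, speed=150, f_stop=None): straight line of the TCP; ori=None keeps the orientation; speed is the mean speed in mm/s. With f_stop (N) it stops when the force on the tool has changed by that much, and returns True; else False.
- robot.move_j(angles): joint-space move.
- robot.move_gripper(opening): opening from 0.0 (shut) to 1.0 (fully open); the grip force is fixed at half the most; returns when the fingers have stopped.
- robot.sleep(seconds).
- robot.inverse_kinematics(position, orientation): joint angles nearest the present ones, or None.
- robot.get_image(name): name is "scene" or "top" or "wrist"; returns a dict with "img" (480x640x3 uint8, blue, green, red), "fovy" (degrees; the focal length in pixels is half the picture's height over the tangent of half this angle, whatever the lens; pixels are square), "cx", "cy" (the principal point, pixels), "k1" (the pictures are not rectified: a ray, as slopes to the right and down, at radius r is drawn at 1 + k1 r^2 times it, then the intrinsics apply), "eye" and "orientation" of the camera in the world. Camera axes: x right, y down, z forward; pixel columns grow to the right and rows downward; lengths in mm; the calibration is good to about 2 mm. A picture is of the moment at which its call begins. There is no depth.
A pose or a line that the arm cannot do raises robot.MotionError and nothing moves.
- robot.hand_in(): hands the job in; it is judged then, once.
Readings, each from a call of its own:
- robot.current_t(): time.
- robot.current_qpos(): joint angles.
- robot.current_joint_vel(): joint speeds.
- robot.current_joint_efforts(): joint torques, N m.
- robot.current_tcp_pos(): TCP position.
- robot.current_eef_rot(): TCP orientation.
- robot.current_contact_force(): force on the tool from outside, world axes, zero at the start.
- robot.current_ft_torque(): the same for the moment, N m.
- robot.current_gripper_width(): opening from 0.0 (shut) to 1.0 (fully open).
- robot.current_finger_force(): force on a finger pad.
Only numpy, scipy, OpenCV 4.12 (cv2) and the standard library are available. Lean on these libraries where they do the work, as an engineer would, in place of code of your own. Each camera call takes 0.05 s, during which the arm holds its last target. There are 200 camera calls.

## Working session

There is one attempt and no reset: what is moved stays moved. The work goes in short steps, each a Python script; the robot and the scene stay as the last script left them, time stands still between calls to the robot, and variables do not carry over. Pictures are saved under pics/ and viewed, at most 14 in all, crops included, and the job is handed in when it is done.

```bash
mkdir -p pics; cat > h.py <<'E'
import numpy as np, cv2
from scipy.spatial.transform import Rotation as R
from bench import robot
def grab(name,f):
    d=robot.get_image(name); cv2.imwrite('pics/'+f+'.png',d['img'])
    np.save('pics/'+f+'.npy',{k:d[k] for k in d},allow_pickle=True); return d
def load(f): return np.load('pics/'+f+'.npy',allow_pickle=True).item()
def rot(d):
    o=np.array(d['orientation'],float)
    return o if o.shape==(3,3) else R.from_euler('xyz',o).as_matrix()
def K(d):
    f=240/np.tan(np.radians(d['fovy'])/2); return np.array([[f,0,d['cx']],[0,f,d['cy']],[0,0,1]])
def D(d): return np.array([d['k1'],0,0,0,0],float)
def ray(d,uv):
    p=cv2.undistortPoints(np.array(uv,float).reshape(-1,1,2),K(d),D(d)).reshape(-1,2)
    return np.c_[p,np.ones(len(p))]@rot(d).T
def onz(d,uv,z):
    r=ray(d,uv); e=np.array(d['eye'],float); return e+r*((z-e[2])/r[:,2])[:,None]
def proj(d,P):
    M=rot(d).T; P=np.array(P,float).reshape(-1,3)
    return cv2.projectPoints(P,cv2.Rodrigues(M)[0],-M@np.array(d['eye'],float),K(d),D(d))[0].reshape(-1,2)
def tri(ds,uvs):
    A=np.zeros((3,3));b=np.zeros(3);rs=[]
    for d,uv in zip(ds,uvs):
        r=ray(d,uv)[0];r/=np.linalg.norm(r);Q=np.eye(3)-np.outer(r,r);e=np.array(d['eye'],float);A+=Q;b+=Q@e;rs.append((Q,e))
    x=np.linalg.solve(A,b);return x,[np.linalg.norm(Q@(x-e)) for Q,e in rs]
E
python3 - <<'E'
from h import *
for n in('scene','top','wrist'):
    d=grab(n,n+'0'); print(n,{k:np.round(d[k],3).tolist() for k in d if k!='img'})
E
```

```text
scene {'fovy': 47.777, 'cx': 334.652, 'cy': 234.22, 'k1': -0.111, 'eye': [1244.888, -38.014, 848.231], 'orientation': [-2.35, -0.003, 1.466]}
top {'fovy': 48.041, 'cx': 325.811, 'cy': 241.645, 'k1': 0.024, 'eye': [325.552, 64.117, 1231.792], 'orientation': [-3.018, 0.009, -1.591]}
wrist {'fovy': 67.711, 'cx': 315.911, 'cy': 240.182, 'k1': -0.06, 'eye': [246.975, -497.058, 383.892], 'orientation': [2.877, 0.001, -1.242]}
```

View pics/top0.png

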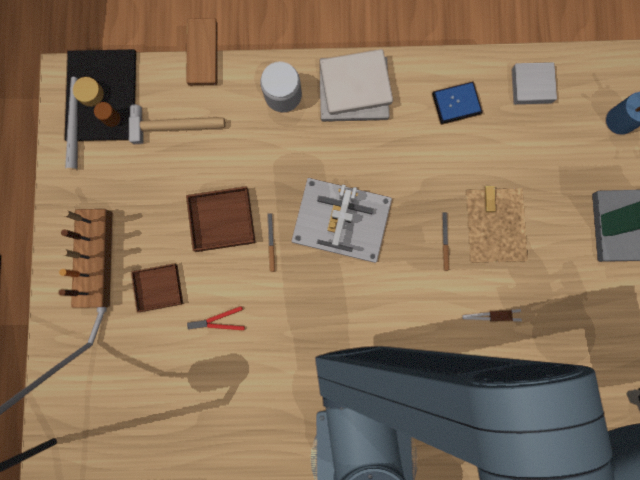

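View pics/scene0.png

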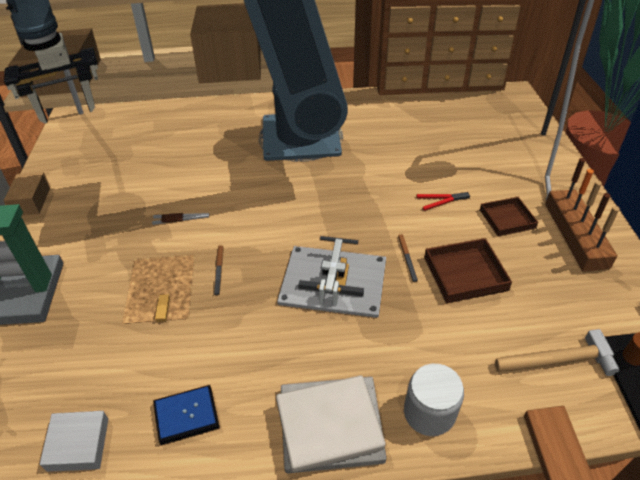

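Top view: the robot is at the bottom, +x is up and +y is left.
- **Jig:** (342,220), lever shut, brass visible beside it at (335,217).
- **Trays:** the larger is at (222,219). The smaller decoy is at (158,287).
- **Cork mat:** (497,225), with a brass bar at (490,198).
- **Files:** (271,242) and (446,240).
- **Pliers and tweezers/knife:** pliers at (220,322), tweezers/knife at (490,316).

Next I'll take close wrist views of the jig and mat.

```bash
python3 - <<'E'
from h import *
d=load('top0')
for n,uv,z in [('jig',(342,220),12),('tray',(222,219),28),('mat',(497,225),2),('bl',(490,198),14),('small',(158,287),20)]: print(n,onz(d,[uv],z).round(0))
print(robot.current_eef_rot(), robot.current_t())
# jig plate corners
uv=[(309,180),(392,192),(379,261),(293,244)]; print(onz(d,uv,12).round(0))
j=onz(d,[(342,220)],12)[0]
for y,f in((-1.57,'wA'),):
    robot.move_ptp([j[0]-40,j[1],330],[np.pi,0,0]); 
    d=grab('wrist','wj'); print(np.round(d['eye'],0),robot.current_eef_rot())
m=onz(load('top0'),[(497,225)],2)[0]
robot.move_ptp([m[0]-40,m[1],330],[np.pi,0,0]); d=grab('wrist','wm'); print(np.round(d['eye'],0))
E
```

```text
jig [[526.  34.  12.]]
tray [[532. 306.  28.]]
mat [[ 509. -322.    2.]]
bl [[ 570. -306.   14.]]
small [[381. 450.  20.]]
[-3.14020519e+00 -2.88635493e-04  3.27791712e-01] 0.15
[[622. 108.  12.]
 [589. -83.  12.]
 [430. -48.  12.]
 [473. 147.  12.]]
[560.  33. 496.] [ 3.14146752e+00  4.78698309e-04 -1.07913541e-03]
[ 543. -321.  496.]
```

View pics/wj.png

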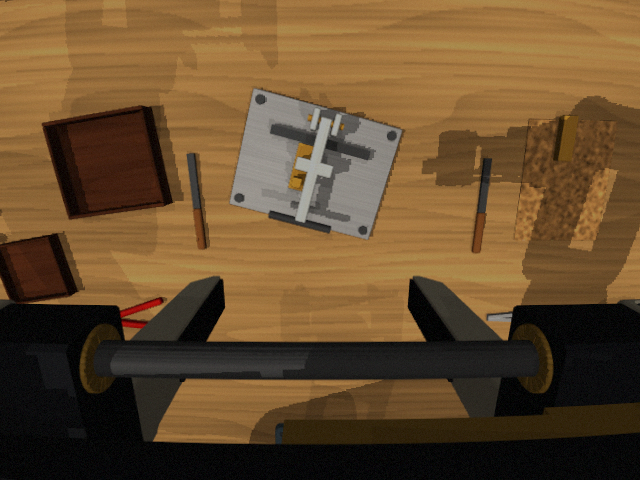

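View pics/wm.png

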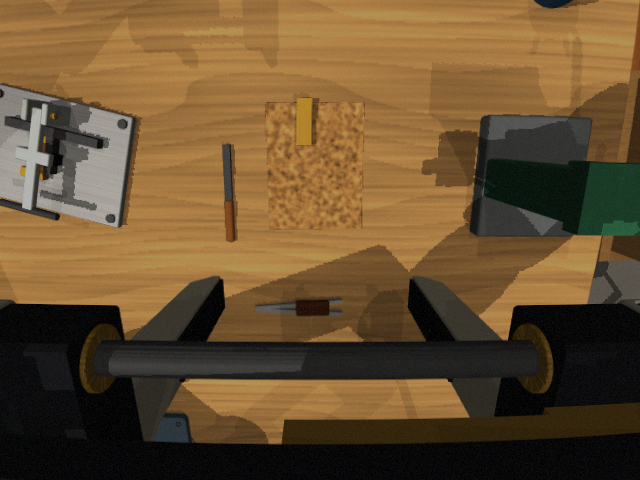

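Wrist views:
- **Jig:** the plate is rotated about -0.25 rad, with corners at (255,88), (403,128), (370,240) and (230,205).
- **Finished bar:** there is one, in the left bay, with its post at about (297,182). The brass spots at (310,118) and (338,126) are the hinge pin.
- **Blank:** there is one, on the mat at (304,121) in the second picture.
- **Could be confused:** hinge pin with brass bar, small tray (35,268) with big tray (108,162), and the cork's orange with brass.

Next I'll take closer views and measure from two places.

```bash
cat >> h.py <<'E'
def quad(mask,seed=None):
    mask=cv2.morphologyEx(mask,cv2.MORPH_CLOSE,np.ones((15,15)))
    cs=cv2.findContours(mask,cv2.RETR_EXTERNAL,cv2.CHAIN_APPROX_NONE)[0]
    if seed is not None: cs=[c for c in cs if cv2.pointPolygonTest(c,tuple(map(float,seed)),True)>-8] 
    c=cv2.convexHull(max(cs,key=cv2.contourArea))
    for e in np.arange(2,30,1):
        q=cv2.approxPolyDP(c,e,True)
        if len(q)<=4: break
    return q.reshape(-1,2).astype(float)
def brass(d):
    h=cv2.cvtColor(d['img'],cv2.COLOR_BGR2HSV); return cv2.inRange(h,(15,165,70),(28,255,255))
def gray(d):
    h=cv2.cvtColor(d['img'],cv2.COLOR_BGR2HSV); return cv2.inRange(h,(0,0,75),(180,45,255))
E
python3 - <<'E'
from h import *
for i,(x,y) in enumerate([(470,34),(430,90)]):
    robot.move_ptp([x,y,230],[np.pi,0,-.25]); d=grab('wrist','c%d'%i)
    m=gray(d); m[250:]=0
    s=proj(d,[526,34,12])[0]; q=quad(m,s); print(s.round(),q.tolist(),'\n',onz(d,q,12).round(1))
    b=brass(d); n,l,st,ce=cv2.connectedComponentsWithStats(b); print([(st[k].tolist()) for k in range(1,n) if st[k][4]>40])
a=load('c0')['img'][:340,100:560]; b=load('c1')['img'][:340,100:560]
cv2.imwrite('pics/c01.png',cv2.resize(a,None,fx=1.7,fy=1.7))
d=load('wm');b=brass(d);n,l,st,ce=cv2.connectedComponentsWithStats(b); print([(st[k].tolist()) for k in range(1,n) if st[k][4]>40])
E
```

```text
[303. 163.] [[397.0, 86.0], [387.0, 232.0], [211.0, 229.0], [203.0, 84.0]] 
 [[577.5 -78.1  12. ]
 [431.  -37.7  12. ]
 [482.4 150.7  12. ]
 [628.1 111.5  12. ]]
[[555, 10, 85, 178, 8317], [274, 135, 16, 16, 256], [275, 169, 15, 25, 343], [543, 344, 10, 46, 183], [80, 347, 7, 35, 113]]
[346. 111.] [[244.0, 27.0], [444.0, 30.0], [432.0, 183.0], [250.0, 182.0]] 
 [[627.8 112.6  12. ]
 [577.9 -77.7  12. ]
 [431.9 -39.1  12. ]
 [480.7 150.   12. ]]
[[604, 0, 36, 142, 2554], [324, 32, 5, 9, 45], [318, 78, 20, 63, 873], [543, 344, 10, 46, 192], [80, 353, 7, 28, 114]]
[[265, 97, 99, 132, 6907], [39, 166, 4, 14, 41], [281, 219, 13, 11, 47], [540, 339, 13, 54, 234], [80, 352, 9, 37, 160]]
```

View pics/c01.png

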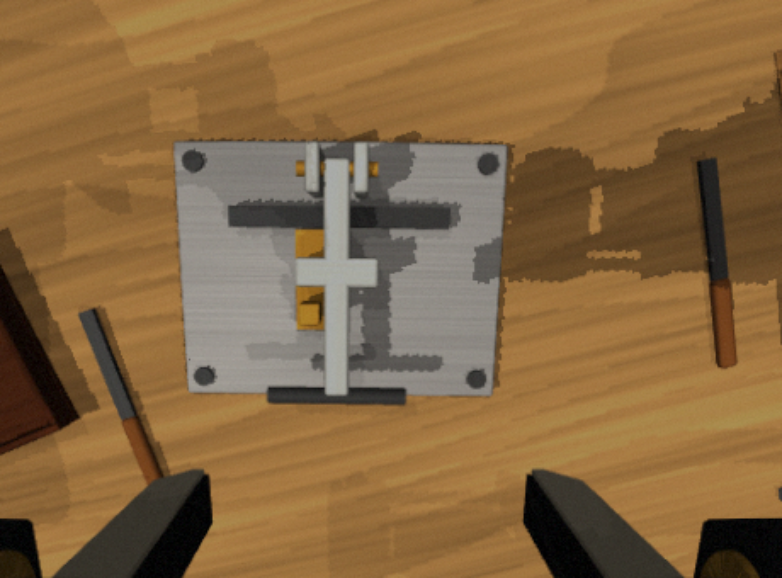

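The close crop confirms it: the lever is shut, there's one finished bar in the left bay with its post towards the front (crop (310,315)), and the right bay is empty. Next I'll triangulate the plate corners, handle, post and blank, and check reachability.

```bash
python3 - <<'E'
from h import *
a,b=load('c0'),load('c1')
qa=[[397,86],[387,232],[211,229],[203,84]]; qb=[[444,30],[432,183],[250,182],[244,27]]
P=[]
for u,v in zip(qa,qb): x,e=tri([a,b],[u,v]); P.append(x); print(x.round(1),np.round(e,1))
fr,fl=P[1],P[2]; rr,rl=P[0],P[3]
ca=onz(a,qa,12)[:,:2]; cb=onz(b,qb,12)[:,:2]; C=(ca+cb)/2
xd=(C[0]+C[3]-C[1]-C[2])/2; yd=(C[3]+C[2]-C[0]-C[1])/2
print(np.hypot(*xd),np.hypot(*yd)); yx=np.arctan2(xd[1],xd[0]); yy=np.arctan2(-yd[0],yd[1]); print(yx,yy)
yaw=(yx+yy)/2; o=C.mean(0)-7.5*np.array([np.cos(yaw),np.sin(yaw)]); print('jig',o,yaw)
np.save('jig.npy',[o[0],o[1],yaw])
def J(p): c,s=np.cos(yaw),np.sin(yaw); return [o[0]+c*p[0]-s*p[1],o[1]+s*p[0]+c*p[1],p[2]]
# handle ends & post top: predicted pixel then measured
def darkrow(d):
    m=cv2.inRange(d['img'],(0,0,0),(75,75,75)); return m
for d in(a,b):
    s=proj(d,J([-60,0,48]))[0]; m=darkrow(d); n,l,st,ce=cv2.connectedComponentsWithStats(m)
    cand=[(st[k].tolist(),ce[k].round(1).tolist()) for k in range(1,n) if 60<st[k][4]<2000 and np.hypot(*(ce[k]-s))<25]
    print('handle pred',s.round(1),'ends',proj(d,[J([-60,40,48]),J([-60,-40,48])]).round(1).tolist(),cand)
    print('post top pred',proj(d,J([-13,15,46])).round(1),'bar rear top',proj(d,J([35,25,24])).round(1))
    bm=brass(d); n,l,st,ce=cv2.connectedComponentsWithStats(bm); print([(st[k].tolist(),ce[k].round(1).tolist()) for k in range(1,n) if 150<st[k][4]<1500])
for nm,p,y in [('grip',J([-60,27,29]),yaw+np.pi/2),('grip-',J([-60,27,29]),yaw-np.pi/2),('open',J([93,27,151]),yaw+np.pi/2),('open-',J([93,27,151]),yaw-np.pi/2),('post',J([-13,15,28]),yaw),('postf',J([-13,15,28]),yaw+np.pi)]:
    q=robot.inverse_kinematics(p,[np.pi,0,y]); print(nm,np.round(p,0),None if q is None else np.round(q,2))
c=a['img'][120:240,230:380]
d=load('wm'); h=cv2.cvtColor(d['img'],cv2.COLOR_BGR2HSV); print('blank hsv',h[120,304],h[135,305],'cork',np.percentile(h[150:220,280:350].reshape(-1,3),[5,50,95],axis=0).tolist())
E
```

```text
[577.7 -78.   11.7] [0.3 0.3]
[433.6 -36.4  21.3] [0.1 0.1]
[481.3 151.1   9.5] [0.9 0.9]
[629.7 113.1   5.9] [0.2 0.2]
151.4315763883664 195.8962985169094
-0.2599341354579458 -0.2592342878117964
jig [522.40798547  38.45089054] -0.2595842116348711
handle pred [297.9 231. ] ends [[258.0, 230.6], [337.8, 231.4]] [([257, 228, 82, 10, 690], [298.8, 232.4])]
post top pred [[282.5 183.5]] bar rear top [[274.  133.1]]
[([274, 135, 16, 16, 256], [281.5, 142.5]), ([275, 169, 15, 25, 343], [281.7, 180.9]), ([543, 344, 10, 46, 183], [548.4, 367.3])]
handle pred [343.6 177.5] ends [[302.1, 177.0], [384.9, 178.1]] [([303, 173, 84, 11, 822], [345.1, 178.1])]
post top pred [[328.9 126.8]] bar rear top [[318.7  76.7]]
[([318, 78, 20, 63, 873], [326.5, 112.0]), ([543, 344, 10, 46, 192], [548.5, 366.7])]
grip [471.  80.  29.] [-0.07  0.35  1.94 -0.    0.85  0.19]
grip- [471.  80.  29.] [-0.07  0.35  1.94 -0.    0.85 -2.95]
open [619.  41. 151.] [-0.11  0.43  1.45 -0.    1.26  0.15]
open- [619.  41. 151.] [-0.11  0.43  1.45  0.    1.26 -3.  ]
post [514.  56.  28.] [-0.11  0.41  1.85 -0.    0.88  1.72]
postf [514.  56.  28.] [-0.11  0.41  1.85  0.    0.88 -1.42]
blank hsv [ 20 198 175] [ 20 193 178] cork [[15.0, 156.0, 133.0], [16.0, 165.0, 163.0], [18.0, 171.0, 179.0]]
```

The jig pose agrees with the handle and post to about 1 mm. The plate measures 151x196 against 155x200, with a mean height of about 12. Now I'll open the lever.

```bash
cat >> h.py <<'E'
try: ox,oy,jy=np.load('jig.npy')
except Exception: pass
def J(p): c,s=np.cos(jy),np.sin(jy); return [ox+c*p[0]-s*p[1],oy+s*p[0]+c*p[1],p[2]]
def ori(dy=0): return [np.pi,0,(jy+dy+np.pi)%(2*np.pi)-np.pi]
def jin(P): P=np.array(P,float);c,s=np.cos(jy),np.sin(jy);d=P[:2]-[ox,oy];return np.array([c*d[0]+s*d[1],-s*d[0]+c*d[1]])
def arc(t,dy=27): return J([65-125*np.cos(t),dy,48+125*np.sin(t)-19])
def swing(t0,t1,n,fs):
    for t in np.linspace(t0,t1,n)[1:]:
        if robot.move_linear(arc(t),speed=80,f_stop=fs): print('stop at',round(t,2),np.round(robot.current_contact_force(),1)); return True
    return False
E
python3 - <<'E'
from h import *
o=ori(np.pi/2)
robot.move_ptp(arc(0)[:2]+[140],o); robot.move_gripper(.36)
print('touch',robot.move_linear(arc(0),speed=80,f_stop=8)); robot.move_gripper(0)
print('w',robot.current_gripper_width()*93,robot.current_finger_force(),robot.current_contact_force())
swing(0,1.83,21,25)
print(robot.current_contact_force(),np.round(robot.current_tcp_pos(),1),robot.current_t())
grab('wrist','lv')
robot.move_gripper(.36); p=list(robot.current_tcp_pos()); robot.move_linear([p[0],p[1],p[2]+60],speed=120)
robot.move_ptp(J([-120,0,260]),ori()); grab('wrist','lv2'); grab('top','lt2')
d=load('lv2'); cv2.imwrite('pics/lvv.png',d['img'][:340,60:580])
E
```

```text
touch False
w 8.931253898561385 30.00186860561371 [-2.9056588   1.03578106 -0.10046115]
stop at 1.83 [-4.6  1.3  7.8]
[-4.62738851  1.27679672  7.77228416] [618.6  41.  150.8] 16.0667
```

View pics/lvv.png

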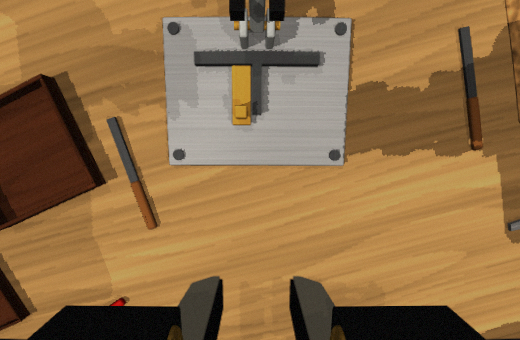

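The lever stands open at its stop at crop (258,15). The bar is in the left bay at (241,95), with its post at (241,111). The rib and fence are clear. I'll check the bar's location against prediction, then lift it to the tray.

```bash
python3 - <<'E'
from h import *
d=load('lv2'); m=brass(d); n,l,st,ce=cv2.connectedComponentsWithStats(m)
s=proj(d,J([5,15,24]))[0]; k=min((k for k in range(1,n) if st[k][4]>300),key=lambda k:np.hypot(*(ce[k]-s)))
print('bar',st[k],'pred corners',proj(d,[J([35,25,24]),J([35,5,24]),J([-25,25,24]),J([-25,5,24]),J([-25,5,12])]).round(1).tolist())
# dark rib/fence
g=cv2.inRange(d['img'],(0,0,0),(80,80,80)); n,l,st,ce=cv2.connectedComponentsWithStats(g)
s=proj(d,J([41,0,26]))[0]; print('fence pred',proj(d,[J([35,65,26]),J([35,-65,26]),J([47,-65,26]),J([-15,-5,26])]).round(1).tolist(),[st[k].tolist() for k in range(1,n) if 300<st[k][4]<4000 and np.hypot(*(ce[k]-s))<60])
# tray rim outline from two views
for f in('wj','top0','lt2'):
    d=load(f);h=cv2.cvtColor(d['img'],cv2.COLOR_BGR2HSV); m=cv2.inRange(h,(0,90,10),(12,255,110)); m=cv2.morphologyEx(m,cv2.MORPH_OPEN,np.ones((5,5)))
    q=quad(m,proj(d,[532,306,28])[0]); P=onz(d,q,28); print(f,q.tolist(),P[:,:2].round(0).tolist(),P.mean(0).round(1),np.linalg.norm(np.diff(P,axis=0),axis=1).round(0))
E
```

```text
bar [ 292   65   19   60 1093] pred corners [[292.3, 63.8], [311.5, 63.8], [293.0, 123.4], [311.6, 123.4], [311.7, 124.0]]
fence pred [[253.6, 63.6], [379.0, 63.8], [379.5, 51.4], [320.9, 113.6]] [[289, 0, 16, 21, 327], [309, 0, 18, 33, 340], [329, 0, 16, 21, 333], [254, 50, 126, 65, 2358]]
wj [[142.0, 106.0], [163.0, 202.0], [79.0, 216.0], [47.0, 141.0]] [[608.0, 251.0], [486.0, 236.0], [467.0, 357.0], [568.0, 385.0]] [532.2 307.4  28. ] [123. 122. 104.]
top0 [[246.0, 188.0], [254.0, 242.0], [194.0, 250.0], [188.0, 195.0]] [[602.0, 251.0], [478.0, 234.0], [462.0, 369.0], [589.0, 384.0]] [532.7 309.3  28. ] [126. 136. 127.]
lt2 [[246.0, 187.0], [254.0, 242.0], [194.0, 250.0], [190.0, 195.0]] [[605.0, 251.0], [478.0, 234.0], [462.0, 369.0], [589.0, 379.0]] [533.2 308.1  28. ] [128. 136. 127.]
```

The bar, fence and rib match prediction within 1 px. Tray centre is (533,308), yaw about 0.12, and its size matches the larger one.

```bash
python3 - <<'E'
from h import *
o=ori(np.pi)
robot.move_ptp(J([-13,15,150]),o); robot.move_gripper(.36)
print('touch',robot.move_linear(J([-13,15,27.8]),speed=70,f_stop=6)); robot.move_gripper(0)
print('w',robot.current_gripper_width()*93,robot.current_finger_force())
robot.move_linear(J([-13,15,60]),speed=40); robot.move_linear(J([-13,15,130]),speed=100)
ty=.12; c,s=np.cos(ty),np.sin(ty); x,y=533-18*c,308-18*s
robot.move_ptp([x,y,130],[np.pi,0,ty-np.pi])
print('w',robot.current_gripper_width()*93,robot.current_contact_force().round(1) if hasattr(robot.current_contact_force(),'round') else robot.current_contact_force())
robot.move_linear([x,y,35],speed=100)
print('touch',robot.move_linear([x,y,17],speed=20,f_stop=2.5),robot.current_tcp_pos())
robot.move_gripper(.3); robot.move_linear([x,y,140],speed=120)
robot.move_ptp([459,-318,300],[np.pi,0,0]); grab('wrist','m1'); grab('top','t3')
robot.move_linear([440,-318,220]); grab('wrist','m2'); print(robot.current_t())
for f in('m1','m2'):
    d=load(f); h=cv2.cvtColor(d['img'],cv2.COLOR_BGR2HSV); m=cv2.inRange(h,(18,180,60),(26,255,255)); m[270:]=0
    m=cv2.morphologyEx(m,cv2.MORPH_OPEN,np.ones((3,3)))
    for c in cv2.findContours(m,cv2.RETR_EXTERNAL,cv2.CHAIN_APPROX_NONE)[0]:
        if cv2.contourArea(c)>150: r=cv2.minAreaRect(c); bx=onz(d,cv2.boxPoints(r),14); print(f,np.round(r[0],1),np.round(r[1],1),bx.mean(0).round(1),bx[:,:2].round(1).tolist())
a=load('t3')['img'][150:330,160:540];b=load('m2')['img'][:300,150:530]
cv2.imwrite('pics/v.png',np.vstack([a,b]))
E
```

```text
touch False
w 11.58487946476866 29.988511204719543
w 11.74329261877569 [ 0.3 -0.8 -1.6]
touch True [514.97070718 305.84866912  20.85954385]
33.5417
m1 [306. 111.] [50. 16.] [ 570.7 -305.3   14. ] [[599.5, -295.9], [599.5, -314.8], [542.0, -314.9], [541.9, -295.4]]
m2 [303.  84.] [64. 20.] [ 570.8 -305.9   14. ] [[600.4, -296.5], [600.4, -315.7], [541.2, -315.6], [541.2, -295.7]]
```

View pics/v.png

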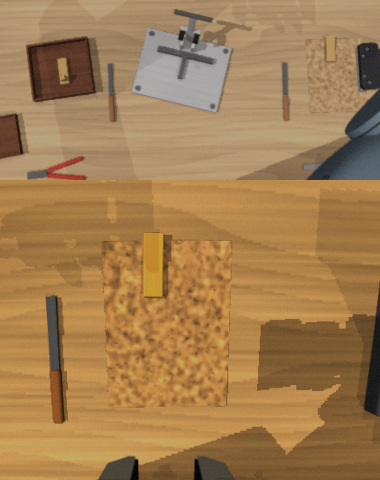

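The finished bar lies in the tray at (63,70), and the lever is open. The blank is at lower (153,265), and both heights agree on (571,-306), yaw about 0, 59x20. I'll carry it to the right bay, away from the stops, and then push it home.

```bash
python3 - <<'E'
from h import *
x,y=570.8,-305.6; o=[np.pi,0,np.pi-.01]
robot.move_ptp([x,y,120],o); robot.move_gripper(.5)
print('touch',robot.move_linear([x,y,5.5],speed=70,f_stop=4)); robot.move_gripper(0)
print('w',robot.current_gripper_width()*93,robot.current_finger_force())
robot.move_linear([x,y,120],speed=100)
o=ori(np.pi); robot.move_ptp(J([-15,-48,110]),o); robot.move_linear(J([-15,-48,35]),speed=100)
print('touch',robot.move_linear(J([-15,-48,13]),speed=20,f_stop=2.5),robot.current_tcp_pos())
robot.move_gripper(.32); robot.move_linear(J([-15,-48,90]),speed=100)
robot.move_ptp(J([-120,-20,260]),ori()); d=grab('wrist','p1'); cv2.imwrite('pics/p1c.png',d['img'][:300,150:530])
h=cv2.cvtColor(d['img'],cv2.COLOR_BGR2HSV); m=cv2.inRange(h,(15,165,60),(28,255,255)); m[270:]=0
for c in cv2.findContours(m,cv2.RETR_EXTERNAL,cv2.CHAIN_APPROX_NONE)[0]:
    if cv2.contourArea(c)>200:
        r=cv2.minAreaRect(c); bx=onz(d,cv2.boxPoints(r),24); print([jin(p).round(1).tolist() for p in bx])
E
```

```text
touch False
w 19.56818665685775 29.994268119335175
touch True [495.40534945  -4.04765332  15.49950789]
[[-39.9, 286.5], [-28.5, 257.7], [-83.8, 236.6], [-96.3, 265.9]]
[[13.8, -37.7], [13.9, -56.6], [-44.6, -58.0], [-44.7, -38.4]]
[[102.8, -261.1], [110.6, -364.3], [-16.1, -385.9], [-20.0, -276.7]]
```

View pics/p1c.png

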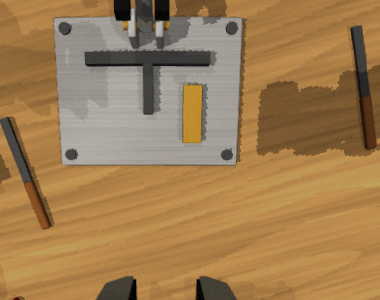

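The blank lies in the right part of the plate at crop (192,113), parallel to the rib. Pushing it home now.

```bash
python3 - <<'E'
from h import *
robot.move_gripper(0); o=ori(np.pi); z=16
def push(a,b,fs):
    p=J(a+[z]); robot.move_ptp(p[:2]+[60],o); robot.move_linear(p,speed=100)
    m=np.array(a)+.0
    r=robot.move_linear(J(b+[z]),speed=25,f_stop=fs); print('push',r,jin(robot.current_tcp_pos()).round(1),np.round(robot.current_contact_force(),1))
    e=jin(robot.current_tcp_pos()); d=np.array(a)-b; e=e+6*d/np.linalg.norm(d); robot.move_linear(J([*e,z]),speed=40); robot.move_linear(J([*e,60]),speed=120)
push([-72,-47],[-22,-47],6)
push([0,-90],[0,-30],6)
push([-60,-17],[-22,-17],8)
push([5,-65],[5,-30],8)
push([-60,-15],[-22,-15],8)
robot.move_linear(J([-60,-15,150])); robot.move_ptp(J([-120,-20,260]),ori()); d=grab('wrist','p2'); cv2.imwrite('pics/p2c.png',cv2.resize(d['img'][20:170,250:450],None,fx=3.5,fy=3.5))
m=brass(d); m[270:]=0
for c in cv2.findContours(m,cv2.RETR_EXTERNAL,cv2.CHAIN_APPROX_NONE)[0]:
    if cv2.contourArea(c)>200:
        r=cv2.minAreaRect(c); bx=onz(d,cv2.boxPoints(r),24); print([jin(p).round(1).tolist() for p in bx])
print(robot.current_t())
E
```

```text
push True [-35.9 -47. ] [ 0.   0.2 -1. ]
push True [  0.1 -38.3] [ 0.1 -2.7  3. ]
push True [-35.7 -17.1] [-0.2 -0.5 -0.7]
push True [  5.  -38.2] [-0.8 -3.1  4.2]
push True [-35.7 -15.1] [ 0.6  0.3 -0.1]
[[-40.5, 287.2], [-29.0, 259.1], [-83.5, 237.2], [-96.1, 265.7]]
[[34.5, -6.2], [34.5, -24.9], [-24.8, -25.2], [-24.8, -5.8]]
[[102.8, -261.0], [110.6, -364.3], [-16.1, -385.9], [-20.0, -276.7]]
68.8583
```

View pics/p2c.png

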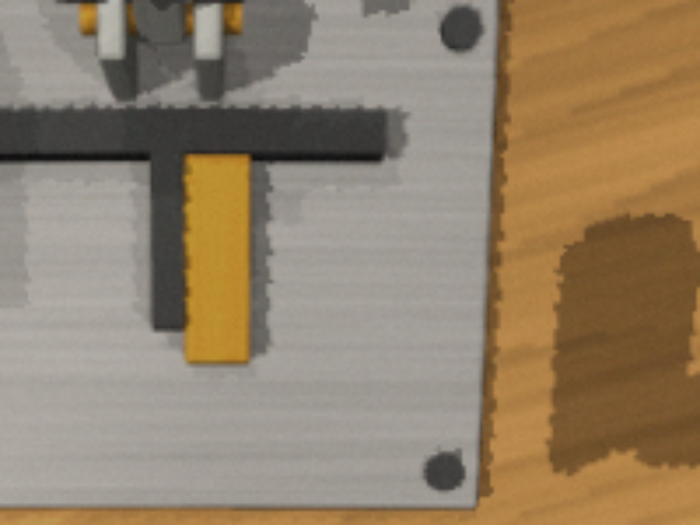

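The blank sits flush against the rib and fence, with no gap visible at crop (187,155). Repeat pushes stopped at the same place to 0.1 mm. One firmer confirmation, then I'll close the lever.

```bash
python3 - <<'E'
from h import *
robot.move_gripper(0); o=ori(np.pi); z=16
def push(a,b,fs):
    p=J(a+[z]); robot.move_ptp(p[:2]+[60],o); robot.move_linear(p,speed=100)
    r=robot.move_linear(J(b+[z]),speed=15,f_stop=fs); print('push',r,jin(robot.current_tcp_pos()).round(2))
    e=jin(robot.current_tcp_pos()); d=np.array(a)-b; e=e+6*d/np.linalg.norm(d); robot.move_linear(J([*e,z]),speed=40); robot.move_linear(J([*e,60]),speed=120)
push([5,-50],[5,-30],12); push([-48,-15],[-22,-15],12)
robot.move_linear(J([-48,-15,150]))
d0=(robot.move_ptp(J([-120,-20,260]),ori()),grab('wrist','p3'))[1]
m=brass(d0); m[270:]=0
for c in cv2.findContours(m,cv2.RETR_EXTERNAL,cv2.CHAIN_APPROX_NONE)[0]:
    if cv2.contourArea(c)>200:
        bx=onz(d0,cv2.boxPoints(cv2.minAreaRect(c)),24); P=[jin(p).round(1).tolist() for p in bx]
        if abs(P[0][1])<90: print(P)
o=ori(np.pi/2); a=arc(1.8)
robot.move_ptp(a[:2]+[260],o); robot.move_gripper(.36)
print('touch',robot.move_linear(a,speed=80,f_stop=8)); robot.move_gripper(0); print('w',robot.current_gripper_width()*93)
swing(1.8,0,21,25); print(np.round(robot.current_contact_force(),1),robot.current_tcp_pos(),arc(0))
robot.move_gripper(.36); robot.move_linear(arc(0)[:2]+[110],speed=100)
robot.move_gripper(0); print('press',robot.move_linear(arc(0)[:2]+[50],speed=20,f_stop=8),robot.current_tcp_pos())
robot.move_linear(arc(0)[:2]+[150],speed=100)
robot.move_ptp(J([-120,-20,260]),ori()); d=grab('wrist','f1'); robot.move_ptp([300,-450,300],[np.pi,0,0]); t=grab('top','f2'); s=grab('scene','f3')
cv2.imwrite('pics/f.png',np.vstack([d['img'][:260,130:530],t['img'][150:340,150:550]]))
cv2.imwrite('pics/fs.png',cv2.resize(s['img'][210:330,240:420],None,fx=4,fy=4)); print(robot.current_t())
E
```

```text
push True [  5.02 -38.19]
push True [-35.82 -15.08]
[[34.5, -6.2], [34.5, -24.9], [-24.8, -25.2], [-24.8, -5.8]]
touch False
w 8.95097777357828
[ 1.8  5.4 -1.6] [470.24266441  80.30333936  28.02014119] [np.float64(471.34850366342033), np.float64(79.94702670984192), np.float64(29.0)]
press True [471.29375326  79.97765792  52.96921395]
99.6583
```

View pics/f.png

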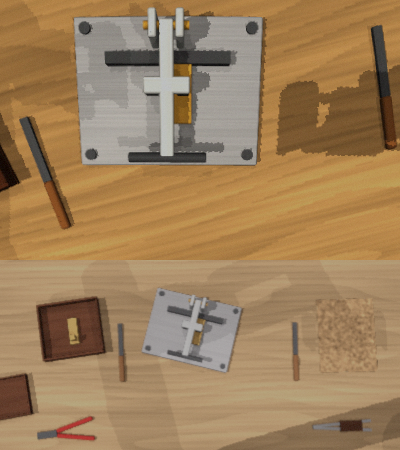

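View pics/fs.png

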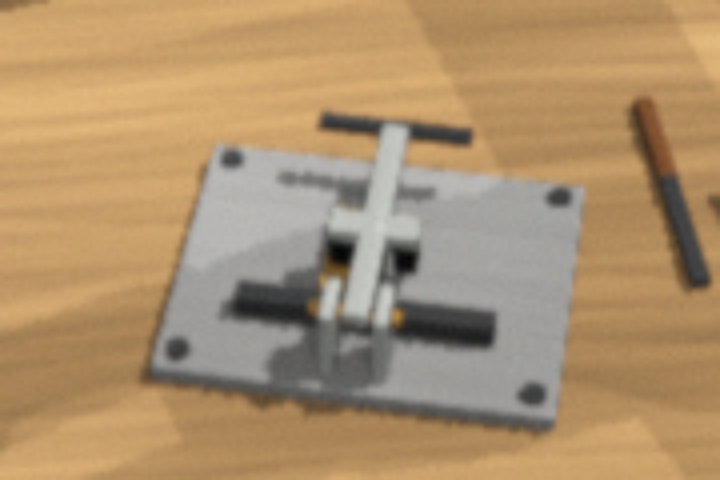

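The lever is shut over the blank: pressing on the handle stopped at 53 mm, as it should. The blank is still home at crop (183,95). The finished bar lies in the tray at (73,330), the mat is empty, and the other tools haven't moved.

```bash
python3 -c "
from bench import robot
print(robot.hand_in())"
```

```text
the job is handed in; nothing more can be done
None
```

The job is done and handed in at about 100 s of the 210 s allowed: the one finished bar is in the larger tray, the one blank is home in the right bay, and the lever is fully shut over it.

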